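# Offer a loose hinge leaf up to the pin press and hold it for the pin

## Task

Get the little hinge-pin press ready by pressing the three keys of its grey panel one at a time, white, then yellow, then green, each fully down and released before the next. Then pick up the wooden door strip and slide its single hinge knuckle level into the gap between the two knuckles on the press's jamb block, without forcing it, so that all three holes line up upright for the pin. Finish while still holding the strip there, clear of the table; do not let go, and leave the other things alone.

Things in the scene. Friction and masses are not known exactly. Their poses are not given: they have to be found in the camera images.
- key_white (a joint): Travel of the white key on the panel: 0 up, 0.006 m fully down; spring, 4 N fully down, returns by itself. At least 0.0045 counts as pressed, under 0.0015 as released
- key_yellow (a joint): Travel of the yellow key, same kind
- key_green (a joint): Travel of the green key, same kind
- key_white_top (a point): Centre of the white key's round cap, on its upper face, 44 mm above the table when up (cap 24 mm across, moves straight down when pressed). The three keys stand in a row 50 mm apart on a fixed grey panel 62 x 164 x 22 mm; which key is at which of the three places changes
- key_yellow_top (a point): Centre of the upper face of the yellow key
- key_green_top (a point): Centre of the upper face of the green key
- strip: Loose door strip, about 160 g: an upright brown wooden block 60 (x) x 22 (y) x 90 (z) mm standing on the table, with a 3 mm steel hinge leaf on the front half of its +y face (x = 4 to 30, z = 10 to 80 mm) whose single knuckle sticks out past the +x end. Origin: centre of the block's underside; z up
- loose_knuckle (a point): Centre of the strip's knuckle, on the hole's axis: at x = 44, y = 12.5, z = 45 mm in the strip's frame, same axes, z along the hole. The knuckle is an upright tube 18 mm outside, 10 mm hole, 34 mm tall
- press: Hinge-pin press, fixed: grey base plate (x = -20 to 75, y = -55 to 30 mm, 12 mm thick) with a wooden jamb block (x = 16 to 61, y = -41.5 to -1.5 mm, top at 115 mm) bearing a steel leaf with two upright knuckles, one above the other, and a round pusher 26 mm across under them, up to 30.5 mm. Origin: on the table under the knuckles' axis; +x from the axis to the jamb block, z up
- fixed_axis (a point): Middle of the gap between the press's knuckles, on their axis, 70 mm above the table: where the loose knuckle's centre belongs. Axes as the press; the gap is open to -x. The knuckles are tubes 18 mm outside, 10 mm hole, at 30.5 to 50.5 and 89.5 to 109.5 mm above the table. Strip's x along the press's x is right; up to 30 degrees off about the upright axis does no harm
- robot_car: Bystander: small robot car, 68 x 182 x 85 mm, on the right of the table
- pint_glass: Bystander: tall clear glass, 87 mm across, 155 mm tall, behind the press
- label_roll: Bystander: white label roll, 39 mm across, 28 mm tall
- flux_tin: Bystander: green round tin, 52 mm across, 19 mm tall
- tape_roll: Bystander: black roll of tape, 62 mm across, 19 mm tall, on the left of the table
- strip_grip (a point): Place to pinch the strip: bare wood, 22 mm thick across the strip's y, free from x = -30 to 2 mm. At x = -14, y = 0, z = 65 mm in the strip's frame, same axes; the top face is at z = 90 mm. On the way between panel, strip and press lies a fixed red soldering station, 85 mm tall
- v_rest (a point): Bottom of the brass 90 degree V rest behind the gap, 13.4 mm from the axis towards the jamb block, 34 mm tall, opening to -x. It is rigid and stops a knuckle pushed along the press's +x within 1 mm of the right place
- clamp_lamp: Fixed blue desk lamp to keep clear of. Its shade, about 180 mm wide, hangs over the table from 125 to 310 mm height; its middle is about 80 mm nearer the robot (-x) than this origin and at the same y within 20 mm, and its near rim is about 170 mm nearer than the origin

How it is judged (in metres and radians):
On the way, in this order (a step that is already met when the one before it is completed fails the run):
1. the white key is pressed down, the other two are up (value of joint key_white above 0.0045 m and value of joint each of key_yellow, key_green below 0.0015 m), for 0.1 s.
2. then the yellow key is pressed down, the other two are up (value of joint key_yellow above 0.0045 m and value of joint each of key_white, key_green below 0.0015 m), for 0.1 s.
3. then the green key is pressed down, the other two are up (value of joint key_green above 0.0045 m and value of joint each of key_white, key_yellow below 0.0015 m), for 0.1 s.
4. then the strip is lifted in the fingers, clear of the table (height (world z) of strip above 0.015 m and contact force between the fingers and strip above 1 N), for 0.2 s.
At the end, for the whole second after the job is handed in: The strip is still in the fingers, at rest, over 15 mm above the table; its hole is within 3 mm of the press axis seen from above, within 3.5 mm of mid-gap in height and within 0.07 rad of parallel; it pushes on the press with under 20 N; all keys are up (all of step 4 and horizontal distance between loose_knuckle and fixed_axis below 0.003 m and z of loose_knuckle in the frame of fixed_axis between -0.0035 and 0.0035 m and angle between the z axis of strip and the z axis of press, either way round below 0.07 rad and contact force between strip and press below 20 N and linear speed of strip below 0.02 m/s and value of joint each of key_white, key_yellow, key_green below 0.0015 m); the arm keeps its last pose, push and grip.
It fails at once if two keys are down at once (value of joint each of key_white, key_yellow above 0.003 m or value of joint each of key_white, key_green above 0.003 m or value of joint each of key_yellow, key_green above 0.003 m).
It fails at once if the strip is forced against the press with more than 40 N (contact force between strip and press above 40 N).
It fails at once if a bystander is pushed more than 30 mm (distance of any of robot_car, pint_glass, label_roll, flux_tin, tape_roll from where it was at the start of the episode above 0.03 m).
It also fails if it takes over 61 s, if anything falls off the work surface, if the arm or the gripper's body presses on something with over 40 N, if the wrist force passes 120 N, or if a joint passes its speed limit or range.

## Robot

A 7-joint arm with a two-finger parallel gripper is mounted at the origin on the work surface; the furniture and walls round the work are solid. World frame = base frame: x ahead of the robot, y to its left, z up, the work surface at z = 0. Lengths are in mm, angles in rad, forces in N, time in s.
With the tool pointing down it reaches from about 400 to 875 mm from the base axis. Payload 4.4 kg.
Tool frame: the origin (TCP) lies on the centre line of the jaws, within the pads' length; the fingertips stand 11 mm ahead of it and the grasp point (between the pads) lies 8 mm behind it (ctrl.tips_ahead is the distance from the TCP to the fingertips, in mm); z points along the fingers, y is the line along which they close (so a half turn about z gives the same grasp; the last joint's range is limited). The gripper opens to 85 mm and grips with 20 to 120 N. Pads are 22 mm wide; open, the fingers measure 114 mm over their backs; the gripper's body (76 mm by 85 mm) begins 54 mm behind the grasp point. The pads swing forward as they close: fully open they stand 13 mm farther back than shut.
Start: joints at [-1.41, 0.628, 0.038, 1.517, -0.027, 0.996, -0.02], TCP at [146.134, 633.374, 242.313] pointing down, gripper open.
Joint ranges: [-3.06, 3.06], [-0.37, 2.12], [-1.25, 1.32], [0.18, 2.47], [-1.1, 4.24], [0.23, 1.98], [-2.94, 2.94]. Speed limits (rad/s): [2.57, 2.57, 3.14, 3.14, 3.14, 3.14, 3.14].

## Interface

Orientations are given as [roll, pitch, yaw] about the fixed x, y, z axes, in that order (R = Rz(yaw) Ry(pitch) Rx(roll)).
In Python, from cell import ctrl, eyes, job gives the robot as it stands. The module is installed in compiled form; this text tells all that it offers.
- The arm moves only by the tool carry_out, never from a script. Its argument "moves" is a list of rows, each an object of numbers: "tx", "ty", "tz": the shift along the tool's x, y, z as a fraction of full scale; "twist": the turn about the tool's z as a fraction of full scale; "fingers": the opening, from 0 (shut) to 1 (fully open). In form: [{"tx": .., "ty": .., "tz": .., "twist": .., "fingers": ..}, ...]. A call has 1 to 12 rows; each row shifts and turns the commanded pose from where the row before left it, along the tool's axes as they then stand; what a row does not reach is not made up. Full scale, the value 1, is 0.3 m for a shift and pi rad for a turn. A row lasts 1/8 s, in which the tool goes at most 62.5 mm and 10.7 degrees, less where a joint would pass 70% of its speed; a pose out of reach is approached as far as the arm can. A call with a number of a shift or a turn outside -1 to 1 is refused whole. A call with a gripper value outside its range is refused whole. The fingers move at their own pace and stop on an object; the grip force is fixed at half the most. Time passes only in rows, so rows that do not move let the fingers close. It gives the time, the measured TCP pose, the force, the opening and the grip force at its end, in the units of the state.
- ctrl.read_state(): the state, without advancing time (a new reading comes with each control period).
- eyes.get_image(name): name is "scene" or "top" or "wrist"; returns a dict with "color" (400x640x3 uint8, blue, green, red), "fovy" (degrees; the focal length in pixels is half the picture's height over the tangent of half this angle, whatever the lens; pixels are square), "cx", "cy" (the principal point, pixels), "k1" (the pictures are not rectified: a ray, as slopes to the right and down, at radius r is drawn at 1 + k1 r^2 times it, then the intrinsics apply), "world_from_camera" (4x4, takes a point from camera to world coordinates). Camera axes: x right, y up, looking along -z (the intrinsics and any distortion apply to the point x, -y, -z); pixel columns grow to the right and rows downward; lengths in mm; the calibration is good to about 2 mm. A picture is of the moment at which its call begins. There is no depth.
- job.finish_job(): hands the job in; it is judged then, once.
The state is a dict: "clock": time; "qpos": joint angles; "qd": joint speeds; "tau": joint torques, N m; "eef_pos": TCP position; "tool_rot": TCP orientation; "force": force on the tool from outside, world axes, zero at the start; "torque": the same for the moment, N m; "width": finger opening in mm; "gripper_force": force on a finger pad.
Only numpy, scipy, OpenCV 4.12 (cv2) and the standard library are available. Lean on these libraries where they do the work, as an engineer would, in place of code of your own. Each camera call takes 0.05 s, during which the arm holds its last target. There are 200 camera calls.

## Working session

There is one attempt and no reset: what is moved stays moved. The work goes in short steps, Python scripts to look and compute and a tool call to move; the robot and the scene stay as the last step left them, time stands still between calls to the robot, and variables do not carry over. Pictures are saved under pics/ and viewed, at most 10 in all, crops included, and the job is handed in when it is done.

Besides the shell and the picture viewer there is one more tool, called as a command line: name --argument value ..., lists and objects as JSON in quotes. carry_out: Moves the arm, as the interface text tells. Its arguments: {"type":"object","properties":{"moves":{"type":"array","items":{"type":"object","properties":{"tx":{"type":"number","minimum":-1,"maximum":1},"ty":{"type":"number","minimum":-1,"maximum":1},"tz":{"type":"number","minimum":-1,"maximum":1},"twist":{"type":"number","minimum":-1,"maximum":1},"fingers":{"type":"number"}}}}},"required":["moves"]}

```bash
mkdir -p pics; cat > h.py <<'E'
import numpy as np, cv2, pickle
from cell import ctrl, eyes, job
from scipy.spatial.transform import Rotation as R
def grab(n,save=None):
    im=eyes.get_image(n)
    if save: cv2.imwrite('pics/%s.png'%save,im['color']); pickle.dump(im,open('pics/%s.pkl'%save,'wb'))
    return im
def load(s): return pickle.load(open('pics/%s.pkl'%s,'rb'))
def K(im):
    f=200/np.tan(np.radians(im['fovy'])/2); return np.array([[f,0,im['cx']],[0,f,im['cy']],[0,0,1.]]),np.array([im['k1'],0,0,0,0.])
def ray(im,u,v):
    k,d=K(im); p=cv2.undistortPoints(np.array([[[u,v]]],float),k,d)[0,0]
    T=np.array(im['world_from_camera']); return T[:3,3],T[:3,:3]@np.array([p[0],-p[1],-1])
def plane(im,u,v,z):
    o,d=ray(im,u,v); return o+d*(z-o[2])/d[2]
def proj(im,P):
    T=np.array(im['world_from_camera']); c=(np.atleast_2d(P)-T[:3,3])@T[:3,:3]; c=c*[1,-1,-1]
    k,d=K(im); return cv2.projectPoints(c.reshape(-1,1,3),np.zeros(3),np.zeros(3),k,d)[0][:,0]
def tri(obs):
    A=np.zeros((3,3));b=np.zeros(3)
    for im,u,v in obs:
        o,d=ray(im,u,v); d=d/np.linalg.norm(d); M=np.eye(3)-np.outer(d,d); A+=M;b+=M@o
    return np.linalg.solve(A,b)
def st():
    s=ctrl.read_state(); print({k:np.round(s[k],3).tolist() for k in ('clock','qpos','eef_pos','tool_rot','force','width','gripper_force')}); return s
E
python3 - <<'E'
from h import *
st(); print(ctrl.tips_ahead)
for n in('scene','top','wrist'):
    im=grab(n,n+'0'); print(n,im['fovy'],im['cx'],im['cy'],im['k1'],np.round(im['world_from_camera'],3).tolist())
a=cv2.imread('pics/scene0.png');b=cv2.imread('pics/top0.png')
E
```

```text
{'clock': 0.0, 'qpos': [-1.41, 0.629, 0.038, 1.518, -0.027, 0.996, -0.02], 'eef_pos': [146.012, 632.768, 241.393], 'tool_rot': [-3.14, 0.0, 2.915], 'force': [-0.76, 0.202, 0.248], 'width': 85.551, 'gripper_force': 0.0}
11.0
scene 50.92185788711001 316.2682778657367 195.26252241817244 0.017954638158675706 [[0.58, 0.479, -0.659, -632.755], [-0.814, 0.357, -0.457, -780.673], [0.016, 0.802, 0.597, 1083.296], [0.0, 0.0, 0.0, 1.0]]
top 55.57162695235322 322.8117972789267 199.5494832839611 0.008949037734172724 [[-0.114, 0.973, -0.203, 254.524], [-0.993, -0.112, 0.02, -36.184], [-0.003, 0.204, 0.979, 1167.02], [0.0, 0.0, 0.0, 1.0]]
wrist 66.89456131276219 322.65486905091944 197.0093317775752 -0.030060304096996417 [[0.225, -0.936, -0.271, 76.734], [0.974, 0.216, 0.063, 649.211], [-0.001, -0.278, 0.961, 374.329], [0.0, 0.0, 0.0, 1.0]]
```

View pics/scene0.png

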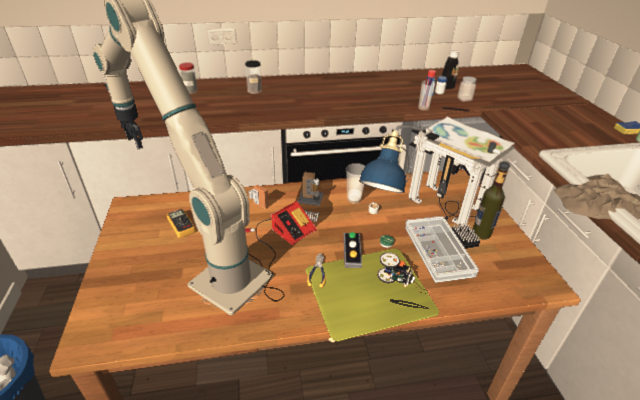

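View pics/top0.png

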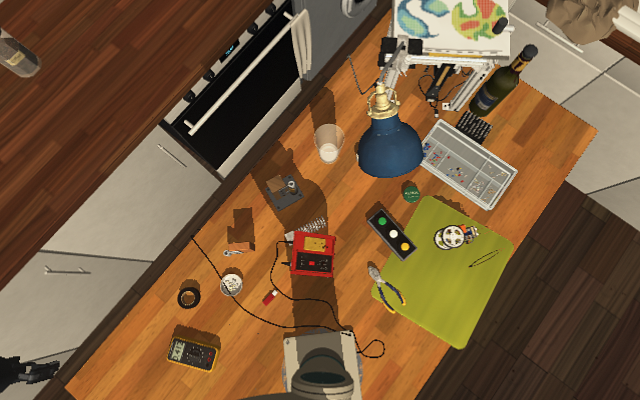

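Scene: panel at (353,249), press at (310,188), strip near (258,198), red station at (293,223). Top: keys green (382,220), white (391,234), yellow (405,247); strip near (240,225), press near (285,187), lamp shade (390,150).

```bash
python3 - <<'E'
from h import *
t=load('top0');s=load('scene0')
def keys(im,box):
    x0,y0,x1,y1=box; c=im['color'][y0:y1,x0:x1]; h=cv2.cvtColor(c,cv2.COLOR_BGR2HSV).astype(int)
    m={'white':(h[...,1]<50)&(h[...,2]>170),'yellow':(abs(h[...,0]-26)<8)&(h[...,1]>130)&(h[...,2]>170),'green':(abs(h[...,0]-60)<20)&(h[...,1]>110)&(h[...,2]>90)}
    out={}
    for k,v in m.items():
        n,l,stt,ce=cv2.connectedComponentsWithStats(v.astype(np.uint8))
        if n<2: continue
        i=1+np.argmax(stt[1:,4]); out[k]=(ce[i]+[x0,y0],stt[i,4])
    return out
a=keys(t,(365,205,414,262)); b=keys(s,(340,228,368,270))
for k in a:
    print(k,a[k],plane(t,*a[k][0],44).round(1), b.get(k), plane(s,*b[k][0],44).round(1) if k in b else '')
tc=cv2.resize(t['color'][160:270,215:415],None,fx=4,fy=4,interpolation=2)
sc=cv2.resize(s['color'][160:270,230:400],None,fx=4.7,fy=4.7,interpolation=2)
cv2.imwrite('pics/tc.png',tc);cv2.imwrite('pics/sc.png',sc)
E
```

```text
white (array([393.06666667, 233.44444444]), np.int32(45)) [ 361.  -254.5   44. ] (array([352.33333333, 243.875     ]), np.int32(24)) [ 353.7 -257.9   44. ]
yellow (array([404.57446809, 246.17021277]), np.int32(47)) [ 320.  -282.4   44. ] (array([352.77142857, 253.57142857]), np.int32(35)) [ 312.6 -284.9   44. ]
green (array([381.87755102, 220.71428571]), np.int32(49)) [ 402.5 -227.2   44. ] (array([351.8125, 234.6875]), np.int32(32)) [ 394.6 -230.6   44. ]
```

View pics/tc.png

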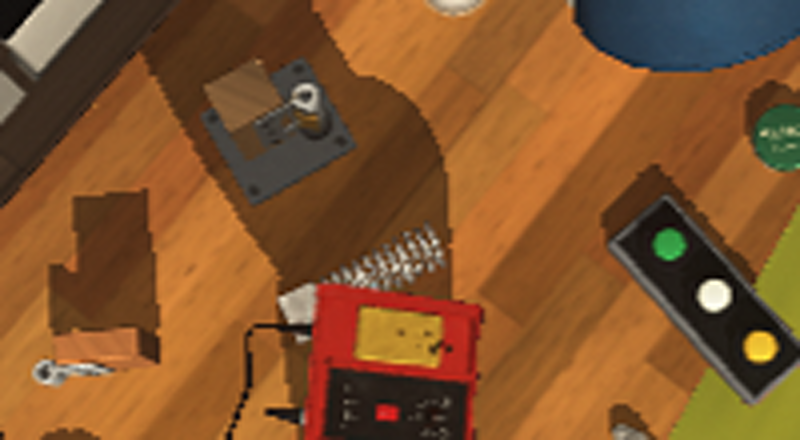

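View pics/sc.png

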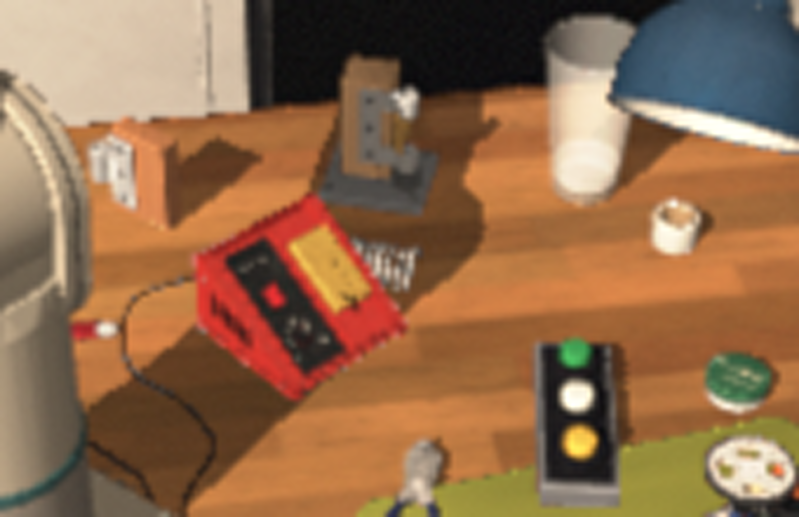

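Top crop: keys in row, strip top face crop (58–155,330–370) with knuckle at (45,373) to its left; press knuckle (307,95), plate corners (300,60),(355,143),(253,203),(203,112). The press +x points roughly to world +y.

```bash
python3 - <<'E'
from h import *
t=load('top0');s=load('scene0')
def P(u,v,z): return plane(t,215+u/4-.375,160+v/4-.375,z).round(1)
print('strip top', [P(*q,90).tolist() for q in[(58,335),(138,328),(138,360),(55,362)]],'kn',P(45,373,62))
pl=[P(*q,12) for q in[(300,60),(355,143),(253,203),(203,112)]]; print('plate',[p.tolist() for p in pl],[np.linalg.norm(pl[i]-pl[i-1]).round(1) for i in range(4)])
print('axis top',P(308,95,109.5)); print('block top',[P(*q,115).tolist() for q in[(204,88),(262,60),(282,98),(223,132)]])
S=lambda u,v,z: plane(s,230+u/4.7-.4,160+v/4.7-.4,z).round(1)
print('scene axis',S(405,98,109.5),'plate',[S(*q,12).tolist() for q in[(320,195),(420,213),(440,150)]])
print('station',[P(*q,85).tolist() for q in[(318,283),(480,308)]])
h=cv2.cvtColor(t['color'],cv2.COLOR_BGR2HSV); 
for n,im,z in(('top',t,125),('scene',s,125)):
    h=cv2.cvtColor(im['color'],cv2.COLOR_BGR2HSV); m=cv2.inRange(h,(98,90,30),(118,255,255)); nn,l,q,c=cv2.connectedComponentsWithStats(m); i=1+np.argmax(q[1:,4]); print(n,q[i],c[i]); x,y,w,hh,_=q[i]
    print('low/left/right',[plane(im,*p,z).round(0).tolist() for p in((x+w/2,y+hh),(x,y+hh*.7),(x+w,y+hh*.7))])
print('glass base',plane(t,328,153,0))
E
```

```text
strip top [[381.9, 219.5, 90.0], [380.4, 162.9, 90.0], [357.9, 164.6, 90.0], [363.2, 222.8, 90.0]] kn [359.  237.2  62. ]
plate [[585.2, 34.7, 12.0], [513.6, -1.4, 12.0], [475.5, 81.8, 12.0], [552.0, 114.2, 12.0]] [np.float64(86.2), np.float64(80.2), np.float64(91.5), np.float64(83.1)]
axis top [530.7  25.5 109.5]
block top [[543.0, 98.6, 115.0], [558.9, 55.5, 115.0], [529.2, 43.9, 115.0], [509.3, 87.9, 115.0]]
scene axis [523.3  25.8 109.5] plate [[469.9, 78.9, 12.0], [501.9, -7.6, 12.0], [589.9, 31.9, 12.0]]
station [[398.2, 33.4, 85.0], [367.2, -79.7, 85.0]]
top [ 360  114   66   64 2870] [391.26898955 149.06655052]
low/left/right [[509.0, -262.0, 125.0], [576.0, -177.0, 125.0], [555.0, -365.0, 125.0]]
scene [   0  335   34   65 1348] [ 16.22922849 364.46735905]
low/left/right [[-613.0, 47.0, 125.0], [-613.0, 127.0, 125.0], [-568.0, 63.0, 125.0]]
glass base [646.25120859 -94.37672251   0.        ]
```

Points agree with given sizes (plate 95×85, strip 60×22, heights consistent): axis ≈(528,25), press yaw ≈115°, strip grip ≈(370,180), yaw ≈87°. Moving while turning the tool to yaw 90°.

```bash
cat >> h.py <<'E'
def rows(wps,step=45,s=None,cur=None):
    "wps: (x,y,z,yawdeg); prints rows in tool axes from measured/commanded pose"
    s=s or ctrl.read_state(); p=np.array(cur[:3] if cur else s['eef_pos'],float); y=np.radians(cur[3]) if cur else s['tool_rot'][2]
    for w in wps:
        d=np.array(w[:3])-p; dy=(np.radians(w[3])-y+np.pi)%(2*np.pi)-np.pi
        n=int(max(1,np.ceil(np.linalg.norm(d)/step),np.ceil(abs(np.degrees(dy))/9.5)))
        for i in range(n):
            e=d/n; print({'tx':round((e[0]*np.cos(y)+e[1]*np.sin(y))/300,4),'ty':round((e[0]*np.sin(y)-e[1]*np.cos(y))/300,4),'tz':round(-e[2]/300,4),'twist':round(-dy/n/np.pi,4)}); y+=dy/n
        print('--',w); p=np.array(w[:3],float)
E
python3 -c "
from h import *
rows([(300,430,280,125),(420,160,300,90)])"
```

```text
{'tx': np.float64(-0.1087), 'ty': np.float64(-0.0906), 'tz': np.float64(-0.0213), 'twist': np.float64(0.0389)}
{'tx': np.float64(-0.1189), 'ty': np.float64(-0.0767), 'tz': np.float64(-0.0213), 'twist': np.float64(0.0389)}
{'tx': np.float64(-0.1274), 'ty': np.float64(-0.0616), 'tz': np.float64(-0.0213), 'twist': np.float64(0.0389)}
{'tx': np.float64(-0.134), 'ty': np.float64(-0.0456), 'tz': np.float64(-0.0213), 'twist': np.float64(0.0389)}
{'tx': np.float64(-0.1385), 'ty': np.float64(-0.029), 'tz': np.float64(-0.0213), 'twist': np.float64(0.0389)}
{'tx': np.float64(-0.141), 'ty': np.float64(-0.0119), 'tz': np.float64(-0.0213), 'twist': np.float64(0.0389)}
-- (300, 430, 280, 125)
{'tx': np.float64(-0.1381), 'ty': np.float64(-0.0269), 'tz': np.float64(-0.0095), 'twist': np.float64(0.0278)}
{'tx': np.float64(-0.1399), 'ty': np.float64(-0.0148), 'tz': np.float64(-0.0095), 'twist': np.float64(0.0278)}
{'tx': np.float64(-0.1407), 'ty': np.float64(-0.0025), 'tz': np.float64(-0.0095), 'twist': np.float64(0.0278)}
{'tx': np.float64(-0.1404), 'ty': np.float64(0.0097), 'tz': np.float64(-0.0095), 'twist': np.float64(0.0278)}
{'tx': np.float64(-0.139), 'ty': np.float64(0.0219), 'tz': np.float64(-0.0095), 'twist': np.float64(0.0278)}
{'tx': np.float64(-0.1365), 'ty': np.float64(0.0339), 'tz': np.float64(-0.0095), 'twist': np.float64(0.0278)}
{'tx': np.float64(-0.1331), 'ty': np.float64(0.0457), 'tz': np.float64(-0.0095), 'twist': np.float64(0.0278)}
-- (420, 160, 300, 90)
```

carry_out --moves '[{"tx":-0.109,"ty":-0.091,"tz":-0.021,"twist":0.039,"fingers":1},{"tx":-0.119,"ty":-0.077,"tz":-0.021,"twist":0.039,"fingers":1},{"tx":-0.127,"ty":-0.062,"tz":-0.021,"twist":0.039,"fingers":1},{"tx":-0.134,"ty":-0.046,"tz":-0.021,"twist":0.039,"fingers":1},{"tx":-0.139,"ty":-0.029,"tz":-0.021,"twist":0.039,"fingers":1},{"tx":-0.141,"ty":-0.012,"tz":-0.021,"twist":0.039,"fingers":1},{"tx":-0.138,"ty":-0.027,"tz":-0.01,"twist":0.028,"fingers":1},{"tx":-0.14,"ty":-0.015,"tz":-0.01,"twist":0.028,"fingers":1},{"tx":-0.141,"ty":-0.003,"tz":-0.01,"twist":0.028,"fingers":1},{"tx":-0.14,"ty":0.01,"tz":-0.01,"twist":0.028,"fingers":1},{"tx":-0.139,"ty":0.022,"tz":-0.01,"twist":0.028,"fingers":1},{"tx":-0.137,"ty":0.034,"tz":-0.01,"twist":0.028,"fingers":1}]'

```text
clock: 1.65
eef_pos: [402.1, 196.6, 298.2]
tool_rot: [-3.142, -0.0, 1.649]
force: [0.1, 0.1, -0.1]
width: 85.0
gripper_force: 0.0
```

carry_out --moves '[{"tx":-0.133,"ty":0.046,"tz":-0.01,"twist":0.028,"fingers":1},{"tx":0,"fingers":1},{"tx":0,"fingers":1}]'

```text
validation failed for argument at $.mo...
```

```bash
python3 -c "
from h import *
st(); im=grab('wrist','w1')
cv2.imwrite('pics/w1b.png',cv2.resize(im['color'],(800,500)))"
```

```text
{'clock': 1.65, 'qpos': [-0.88, 0.291, 0.471, 1.985, -0.167, 0.902, -0.244], 'eef_pos': [402.059, 196.559, 298.192], 'tool_rot': [-3.142, -0.0, 1.649], 'force': [0.074, 0.111, -0.05], 'width': 84.988, 'gripper_force': 0.0}
```

View pics/w1b.png

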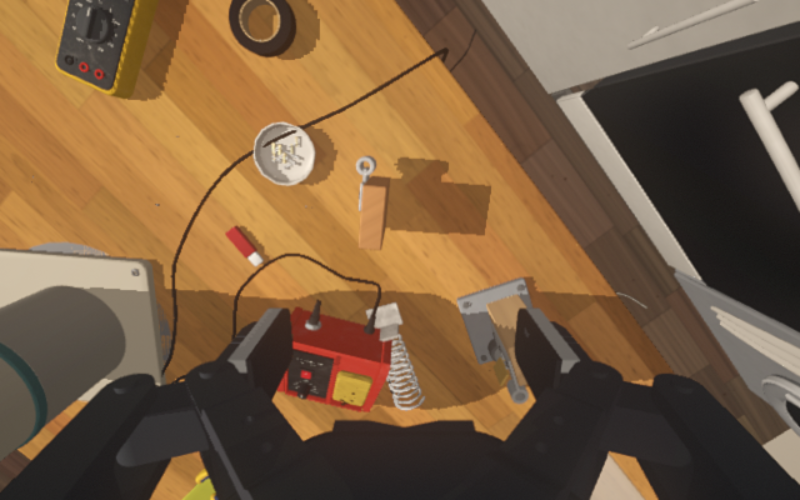

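The wrist picture shows the strip: top face (362–388,178–248), knuckle ring at (366,165) (in 800-wide pixels); press partly behind the right finger, ring at (519,395).

```bash
python3 - <<'E'
from h import *
im=load('w1'); c=im['color']; h=cv2.cvtColor(c,cv2.COLOR_BGR2HSV)
print(h[165,297],h[185,295],h[195,295],h[195,280],h[175,286],c[165,297],c[165,280])
m=np.zeros((402,642),np.uint8); g=cv2.GaussianBlur(c,(3,3),0)
_,_,mm,r=cv2.floodFill(g.copy(),m,(297,165),0,(9,)*3,(9,)*3,4|(255<<8)|cv2.FLOODFILL_MASK_ONLY|cv2.FLOODFILL_FIXED_RANGE)
print('rect',r); k=mm[1:-1,1:-1]; pts=cv2.findNonZero(k)[:,0]
print(len(pts)); W=np.array([plane(im,*p,90)[:2] for p in pts],np.float32); R_=cv2.minAreaRect(W); print(R_, cv2.boxPoints(R_).round(1).tolist())
g=cv2.resize(c[110:215,270:340],None,fx=8,fy=5.7,interpolation=2); 
out=cv2.resize(c[110:210,260:340],None,fx=6,fy=6,interpolation=2); out2=out.copy(); mk=cv2.resize(k[110:210,260:340],None,fx=6,fy=6,interpolation=0); out2[mk>0,2]=255
cv2.imwrite('pics/st.png',np.hstack([out[:, :400],out2[:,:400]]))
E
```

```text
[ 14 144 205] [ 14 144 206] [ 14 146 203] [ 16 169 180] [ 17 162 210] [ 89 145 205] [ 81 154 212]
rect (286, 150, 21, 49)
781
((370.8319396972656, 193.7237548828125), (57.156494140625, 20.982519149780273), 87.37156677246094) [[359.0, 165.6999969482422], [380.0, 164.6999969482422], [382.6000061035156, 221.8000030517578], [361.70001220703125, 222.8000030517578]]
```

View pics/st.png

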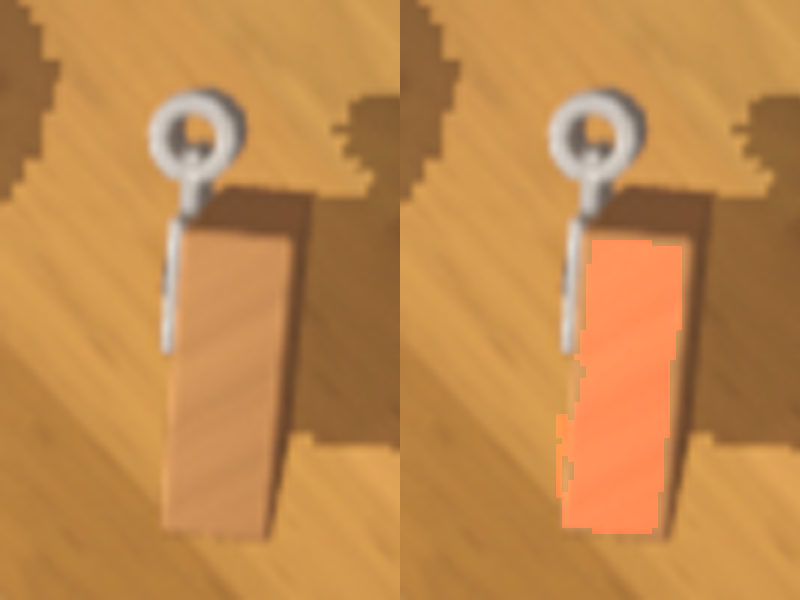

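```bash
python3 -c "
from h import *
rows([(440,60,200,90),(480,-60,150,90),(400,-200,130,90),(361,-254,110,90)])"
```

```text
{'tx': np.float64(-0.1106), 'ty': np.float64(0.0221), 'tz': np.float64(0.0824), 'twist': np.float64(0.0054)}
{'tx': np.float64(-0.1102), 'ty': np.float64(0.024), 'tz': np.float64(0.0824), 'twist': np.float64(0.0054)}
{'tx': np.float64(-0.1098), 'ty': np.float64(0.0259), 'tz': np.float64(0.0824), 'twist': np.float64(0.0054)}
{'tx': np.float64(-0.1093), 'ty': np.float64(0.0277), 'tz': np.float64(0.0824), 'twist': np.float64(0.0054)}
-- (440, 60, 200, 90)
{'tx': np.float64(-0.1), 'ty': np.float64(0.0333), 'tz': np.float64(0.0417), 'twist': np.float64(-0.0)}
{'tx': np.float64(-0.1), 'ty': np.float64(0.0333), 'tz': np.float64(0.0417), 'twist': np.float64(-0.0)}
{'tx': np.float64(-0.1), 'ty': np.float64(0.0333), 'tz': np.float64(0.0417), 'twist': np.float64(-0.0)}
{'tx': np.float64(-0.1), 'ty': np.float64(0.0333), 'tz': np.float64(0.0417), 'twist': np.float64(-0.0)}
-- (480, -60, 150, 90)
{'tx': np.float64(-0.1167), 'ty': np.float64(-0.0667), 'tz': np.float64(0.0167), 'twist': np.float64(-0.0)}
{'tx': np.float64(-0.1167), 'ty': np.float64(-0.0667), 'tz': np.float64(0.0167), 'twist': np.float64(-0.0)}
{'tx': np.float64(-0.1167), 'ty': np.float64(-0.0667), 'tz': np.float64(0.0167), 'twist': np.float64(-0.0)}
{'tx': np.float64(-0.1167), 'ty': np.float64(-0.0667), 'tz': np.float64(0.0167), 'twist': np.float64(-0.0)}
-- (400, -200, 130, 90)
{'tx': np.float64(-0.09), 'ty': np.float64(-0.065), 'tz': np.float64(0.0333), 'twist': np.float64(-0.0)}
{'tx': np.float64(-0.09), 'ty': np.float64(-0.065), 'tz': np.float64(0.0333), 'twist': np.float64(-0.0)}
-- (361, -254, 110, 90)
```

The crop shows the strip's top face cleanly, knuckle ring at its far end (crop (197,133)); yaw ≈87°. Now on to the panel, viewing it from past it.

carry_out --moves '[{"tx":-0.13,"ty":0.02,"tz":0.06,"twist":0.006,"fingers":0},{"tx":-0.13,"ty":0.02,"tz":0.06,"twist":0.006,"fingers":0},{"tx":-0.13,"ty":0.02,"tz":0.06,"twist":0.006,"fingers":0},{"tx":-0.13,"ty":0.02,"tz":0.06,"twist":0.006,"fingers":0},{"tx":-0.14,"ty":0.02,"tz":0.04,"twist":0,"fingers":0},{"tx":-0.14,"ty":0.01,"tz":0.03,"twist":0,"fingers":0},{"tx":-0.14,"ty":-0.02,"tz":0.02,"twist":0,"fingers":0},{"tx":-0.14,"ty":-0.04,"tz":0,"twist":0,"fingers":0},{"tx":-0.14,"ty":-0.04,"tz":0,"twist":0,"fingers":0},{"tx":-0.14,"ty":-0.04,"tz":0,"twist":0,"fingers":0},{"tx":-0.14,"ty":-0.04,"tz":0,"twist":0,"fingers":0},{"tx":-0.14,"ty":-0.03,"tz":0,"twist":0,"fingers":0}]'

```text
clock: 3.2
eef_pos: [381.4, -294.0, 199.0]
tool_rot: [-3.141, -0.0, 1.577]
force: [0.3, -0.2, -0.1]
width: 0.1
gripper_force: 0.0
```

carry_out --moves '[{"tx":-0.07,"ty":0,"tz":0,"twist":0,"fingers":0},{"tx":0,"ty":0,"tz":0,"twist":0,"fingers":0}]'

```text
clock: 3.45
eef_pos: [381.6, -315.4, 199.0]
tool_rot: [-3.142, 0.001, 1.574]
force: [-0.7, -0.9, -0.5]
width: -0.4
gripper_force: 0.0
```

```bash
python3 - <<'E'
from h import *
s=st(); im=grab('wrist','w2'); h=cv2.cvtColor(im['color'],cv2.COLOR_BGR2HSV).astype(int)
M={'white':(h[...,1]<50)&(h[...,2]>170),'yellow':(abs(h[...,0]-26)<8)&(h[...,1]>130)&(h[...,2]>150),'green':(abs(h[...,0]-60)<20)&(h[...,1]>110)&(h[...,2]>70)}
for k,v in M.items():
    n,l,q,ce=cv2.connectedComponentsWithStats(v.astype(np.uint8))
    for i in 1+np.argsort(-q[1:,4])[:4]:
        if q[i,4]>60: print(k,q[i],ce[i].round(1),plane(im,*ce[i],44).round(1))
cv2.imwrite('pics/w2b.png',cv2.resize(im['color'],(640,400)))
E
```

```text
{'clock': 3.45, 'qpos': [0.347, 0.501, 0.415, 1.998, -0.304, 0.702, 0.953], 'eef_pos': [381.605, -315.439, 198.99], 'tool_rot': [-3.142, 0.001, 1.574], 'force': [-0.717, -0.897, -0.549], 'width': -0.392, 'gripper_force': 0.0}
white [ 421  215  203  134 5126] [523.8 277.1] [ 600.9 -417.9   44. ]
white [537  42  58  43 929] [558.3  64.3] [ 592.6 -202.9   44. ]
white [596 322  44  45 524] [618.6 343.5] [ 738.5 -510.4   44. ]
white [290 109  25  25 472] [302.1 121.3] [ 362.  -254.8   44. ]
yellow [   23    63   323   263 40164] [151.6 198.8] [ 210.1 -330.    44. ]
yellow [  80   32   89   66 1159] [128.8  53. ] [ 209.3 -195.5   44. ]
yellow [248 140  23  24 448] [259.  151.2] [ 320.7 -282.6   44. ]
yellow [308 156  89  68 244] [350.  187.7] [ 408.1 -318.1   44. ]
green [335  77  27  27 556] [347.8  90.1] [ 403.6 -227.3   44. ]
```

View pics/w2b.png

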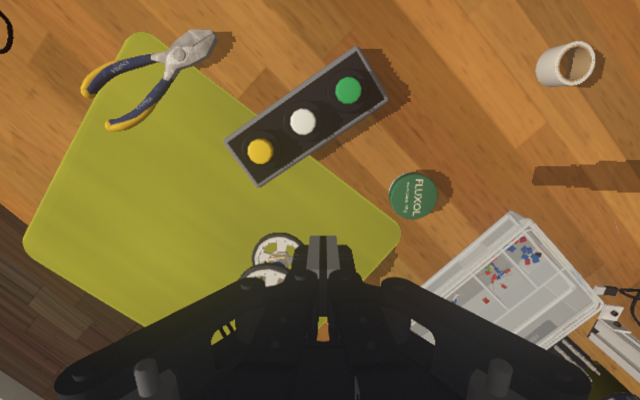

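Keys found at yellow (259,151), white (302,121), green (348,90), consistent with the top view and 50 mm spacing.

carry_out --moves '[{"tx":0.067,"ty":-0.022,"tz":0.1,"twist":0,"fingers":0},{"tx":0.067,"ty":-0.022,"tz":0.15,"twist":0,"fingers":0},{"tx":0.068,"ty":-0.022,"tz":0.15,"twist":0,"fingers":0},{"tx":0,"ty":0,"tz":0.04,"twist":0,"fingers":0},{"tx":0,"ty":0,"tz":0,"twist":0,"fingers":0},{"tx":0,"ty":0,"tz":0,"twist":0,"fingers":0}]'

```text
clock: 4.25
eef_pos: [363.1, -254.9, 68.3]
tool_rot: [3.139, 0.002, 1.576]
force: [-0.1, -0.2, -0.2]
width: 0.2
gripper_force: 0.0
```

carry_out --moves '[{"tx":0,"ty":0,"tz":0.03,"twist":0,"fingers":0},{"tx":0,"ty":0,"tz":0.02,"twist":0,"fingers":0},{"tx":0,"ty":0,"tz":0.013,"twist":0,"fingers":0},{"tx":0,"ty":0,"tz":0,"twist":0,"fingers":0},{"tx":0,"ty":0,"tz":0,"twist":0,"fingers":0}]'

```text
clock: 4.88
eef_pos: [362.6, -254.1, 48.9]
tool_rot: [3.14, 0.001, 1.576]
force: [-0.4, 0.6, 11.2]
width: -0.2
gripper_force: 5.8
```

White is at its stop (11 N). Raise, on to yellow.

carry_out --moves '[{"tx":0,"ty":0,"tz":-0.075,"twist":0,"fingers":0},{"tx":0,"ty":0,"tz":0,"twist":0,"fingers":0},{"tx":-0.047,"ty":-0.07,"tz":0,"twist":0,"fingers":0},{"tx":-0.047,"ty":-0.07,"tz":0,"twist":0,"fingers":0},{"tx":0,"ty":0,"tz":0,"twist":0,"fingers":0},{"tx":0,"ty":0,"tz":0.04,"twist":0,"fingers":0},{"tx":0,"ty":0,"tz":0.02,"twist":0,"fingers":0},{"tx":0,"ty":0,"tz":0.014,"twist":0,"fingers":0},{"tx":0,"ty":0,"tz":0,"twist":0,"fingers":0},{"tx":0,"ty":0,"tz":0,"twist":0,"fingers":0}]'

```text
clock: 6.12
eef_pos: [320.6, -281.3, 48.9]
tool_rot: [3.141, -0.0, 1.577]
force: [-1.5, 0.4, 13.8]
width: -0.2
gripper_force: 7.2
```

Yellow down (13.8 N). Next green at (403.6,-227.3): +83, +54.

carry_out --moves '[{"tx":0,"ty":0,"tz":-0.075,"twist":0,"fingers":0},{"tx":0,"ty":0,"tz":0,"twist":0,"fingers":0},{"tx":0.06,"ty":0.092,"tz":0,"twist":0,"fingers":0},{"tx":0.06,"ty":0.092,"tz":0,"twist":0,"fingers":0},{"tx":0.06,"ty":0.092,"tz":0,"twist":0,"fingers":0},{"tx":0,"ty":0,"tz":0,"twist":0,"fingers":0},{"tx":0,"ty":0,"tz":0.04,"twist":0,"fingers":0},{"tx":0,"ty":0,"tz":0.02,"twist":0,"fingers":0},{"tx":0,"ty":0,"tz":0.015,"twist":0,"fingers":0},{"tx":0,"ty":0,"tz":0,"twist":0,"fingers":0},{"tx":0,"ty":0,"tz":0,"twist":0,"fingers":0}]'

```text
clock: 7.5
eef_pos: [401.4, -227.6, 48.9]
tool_rot: [-3.141, -0.001, 1.575]
force: [-1.8, 1.5, 10.9]
width: 0.2
gripper_force: 5.5
```

```bash
python3 -c "
from h import *
st(); rows([(404,-227,110,90),(450,-60,210,100),(500,-5,210,114)],step=55)"
```

```text
{'clock': 7.5, 'qpos': [0.207, 0.755, 0.372, 2.184, -0.829, 0.346, 1.287], 'eef_pos': [401.445, -227.583, 48.942], 'tool_rot': [-3.141, -0.001, 1.575], 'force': [-1.75, 1.534, 10.854], 'width': 0.171, 'gripper_force': 5.487}
{'tx': np.float64(0.001), 'ty': np.float64(0.0043), 'tz': np.float64(-0.1018), 'twist': np.float64(0.0006)}
{'tx': np.float64(0.001), 'ty': np.float64(0.0043), 'tz': np.float64(-0.1018), 'twist': np.float64(0.0006)}
-- (404, -227, 110, 90)
{'tx': np.float64(0.1392), 'ty': np.float64(0.0383), 'tz': np.float64(-0.0833), 'twist': np.float64(-0.0139)}
{'tx': np.float64(0.1374), 'ty': np.float64(0.0444), 'tz': np.float64(-0.0833), 'twist': np.float64(-0.0139)}
{'tx': np.float64(0.1353), 'ty': np.float64(0.0503), 'tz': np.float64(-0.0833), 'twist': np.float64(-0.0139)}
{'tx': np.float64(0.133), 'ty': np.float64(0.0562), 'tz': np.float64(-0.0833), 'twist': np.float64(-0.0139)}
-- (450, -60, 210, 100)
{'tx': np.float64(0.0758), 'ty': np.float64(0.098), 'tz': np.float64(-0.0), 'twist': np.float64(-0.0389)}
{'tx': np.float64(0.0633), 'ty': np.float64(0.1065), 'tz': np.float64(-0.0), 'twist': np.float64(-0.0389)}
-- (500, -5, 210, 114)
```

Green done. Rise and go to look at the press.

carry_out --moves '[{"tx":0,"ty":0,"tz":-0.1,"twist":0,"fingers":0},{"tx":0,"ty":0,"tz":-0.1,"twist":0,"fingers":0},{"tx":0.139,"ty":0.038,"tz":-0.083,"twist":-0.014,"fingers":0},{"tx":0.137,"ty":0.044,"tz":-0.083,"twist":-0.014,"fingers":0},{"tx":0.135,"ty":0.05,"tz":-0.083,"twist":-0.014,"fingers":0},{"tx":0.133,"ty":0.056,"tz":-0.083,"twist":-0.014,"fingers":0},{"tx":0,"ty":0.14,"tz":0,"twist":-0.039,"fingers":0},{"tx":-0.02,"ty":0.14,"tz":0,"twist":-0.039,"fingers":0},{"tx":-0.04,"ty":0.09,"tz":0,"twist":0,"fingers":0},{"tx":0,"ty":0,"tz":0,"twist":0,"fingers":0},{"tx":0,"ty":0,"tz":0,"twist":0,"fingers":0}]'

```text
clock: 8.88
eef_pos: [558.5, -46.5, 207.5]
tool_rot: [-3.14, -0.001, 1.996]
force: [0.3, -0.8, -0.2]
width: 0.2
gripper_force: 0.0
```

```bash
python3 - <<'E'
from h import *
s=st(); im=grab('wrist','w3'); print(proj(im,[[528,25,109.5],[528,25,70],[646,-94,155]]).round(0).tolist(), np.array(im['world_from_camera'])[:3,3])
cv2.imwrite('pics/w3b.png',cv2.resize(im['color'][:,100:540],None,fx=1.5,fy=1.5,interpolation=2))
E
```

```text
{'clock': 8.875, 'qpos': [-0.373, 0.623, 0.644, 1.82, -0.48, 0.862, 0.927], 'eef_pos': [558.521, -46.524, 207.527], 'tool_rot': [-3.14, -0.001, 1.996], 'force': [0.274, -0.819, -0.213], 'width': 0.236, 'gripper_force': 0.0}
[[325.0, 101.0], [325.0, 102.0], [405.0, 324.0]] [529.11742106  18.04108887 340.41145284]
```

View pics/w3b.png

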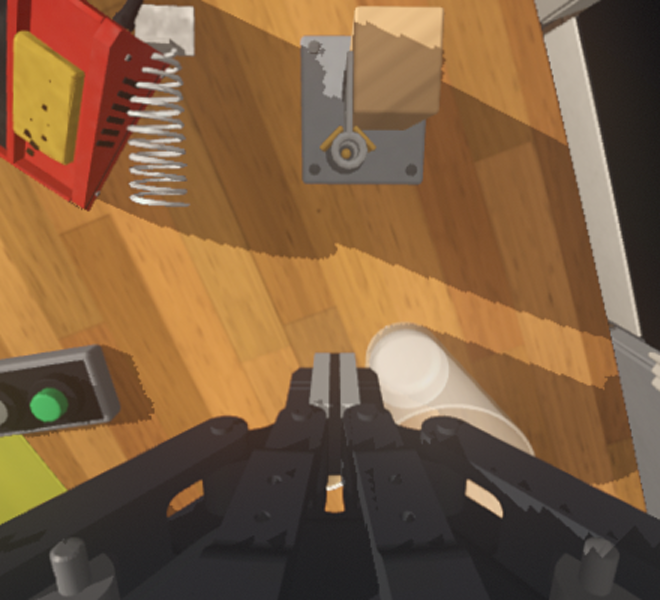

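The press from above: knuckle ring at (347,152) in the crop, nearly straight under the camera; plate near-edge corners (303,183),(423,184); glass base at (408,366), right of the fingers.

```bash
python3 - <<'E'
from h import *
im=load('w3'); q=lambda u,v:(u/1.5+100-.17,v/1.5-.17)
g=cv2.cvtColor(im['color'],cv2.COLOR_BGR2GRAY)
c=cv2.HoughCircles(cv2.resize(g[80:125,305:360],None,fx=6,fy=6,interpolation=2),cv2.HOUGH_GRADIENT,1,20,param1=80,param2=20,minRadius=15,maxRadius=100)
if c is not None:
  for x,y,r in c[0][:5]: 
    u,v=305+(x+.5)/6-.5,80+(y+.5)/6-.5; print('circ',round(u,1),round(v,1),'r',round(r/6,2),plane(im,u,v,109.5).round(1))
a,b,e=[plane(im,*q(*p),12) for p in((303,183),(423,184),(302,37))]
print('corners',a.round(1),b.round(1),e.round(1),'len',np.linalg.norm(a-b),np.linalg.norm(a-e))
d=a-b; yaw=np.degrees(np.arctan2(d[1],d[0]))-90; d2=e-a; print('press yaw',yaw,np.degrees(np.arctan2(d2[1],d2[0])))
ax=np.array([np.cos(np.radians(yaw)),np.sin(np.radians(yaw))]); ay=np.array([-ax[1],ax[0]])
print('axis from corners',a[:2]+20*ax-30*ay, b[:2]+20*ax+55*ay)
print('block edge yaw',[np.degrees(np.arctan2(*((plane(im,*q(*p1),115)-plane(im,*q(*p0),115))[1::-1]))) for p0,p1 in (((355,108),(358,8)),((434,113),(443,8)))])
print('glass',plane(im,*q(408,366),3).round(1))
print('tip',proj(im,[[558.5,-46.5,196.5]]), (np.array([335,355])/1.5+[100,0]))
w=load('w1'); f=lambda u,v:(260+(u+.5)/6-.5,110+(v+.5)/6-.5)
P=[plane(w,*f(*p),90)[:2] for p in((188,232),(292,240),(268,538),(163,528))]; print('strip',np.round(P,1).tolist(),np.mean(P,0),cv2.minAreaRect(np.float32(P)))
k=plane(w,*f(197,133),62)[:2]; print('kn',k)
E
```

```text
corners [513.7  -1.9  12. ] [591.   32.4  12. ] [476.2  83.2  12. ] len 84.51918871169565 93.05177393173857
press yaw -246.05632816939368 113.7667091940738
axis from corners [533.02645526  28.51410787] [532.58702025  28.31897622]
block edge yaw [np.float64(113.16592224056629), np.float64(112.20487682264002)]
glass [647.7 -99.7   3. ]
tip [[323.18490256 251.39839213]] [323.33333333 236.66666667]
strip [[363.9, 223.2], [383.4, 223.2], [382.5, 164.8], [361.9, 165.3]] [372.94972454 194.13386739] ((372.8361511230469, 194.24261474609375), (58.39080810546875, 20.60576057434082), 88.81413269042969)
kn [362.08738919 239.37848345]
```

```bash
python3 - <<'E'
from h import *
im=load('w3'); print('ring',plane(im,331.2,101.2,109.5))
rows([(372,180,140,88)],step=45)
E
```

```text
ring [532.00299075  26.29858581 109.5       ]
{'tx': np.float64(0.1348), 'ty': np.float64(-0.0364), 'tz': np.float64(0.0322), 'twist': np.float64(0.0209)}
{'tx': np.float64(0.1321), 'ty': np.float64(-0.0452), 'tz': np.float64(0.0322), 'twist': np.float64(0.0209)}
{'tx': np.float64(0.1289), 'ty': np.float64(-0.0538), 'tz': np.float64(0.0322), 'twist': np.float64(0.0209)}
{'tx': np.float64(0.1251), 'ty': np.float64(-0.0621), 'tz': np.float64(0.0322), 'twist': np.float64(0.0209)}
{'tx': np.float64(0.1207), 'ty': np.float64(-0.0702), 'tz': np.float64(0.0322), 'twist': np.float64(0.0209)}
{'tx': np.float64(0.1159), 'ty': np.float64(-0.078), 'tz': np.float64(0.0322), 'twist': np.float64(0.0209)}
{'tx': np.float64(0.1105), 'ty': np.float64(-0.0854), 'tz': np.float64(0.0322), 'twist': np.float64(0.0209)}
-- (372, 180, 140, 88)
```

carry_out --moves '[{"tx":0.135,"ty":-0.036,"tz":0.0,"twist":0.021,"fingers":1},{"tx":0.132,"ty":-0.045,"tz":0.0,"twist":0.021,"fingers":1},{"tx":0.129,"ty":-0.054,"tz":0.0,"twist":0.021,"fingers":1},{"tx":0.125,"ty":-0.062,"tz":0.0,"twist":0.021,"fingers":1},{"tx":0.121,"ty":-0.07,"tz":0.0,"twist":0.021,"fingers":1},{"tx":0.116,"ty":-0.078,"tz":0.1,"twist":0.021,"fingers":1},{"tx":0.11,"ty":-0.085,"tz":0.12,"twist":0.021,"fingers":1},{"tx":0,"ty":0,"tz":0,"twist":0,"fingers":1},{"tx":0,"ty":0,"tz":0,"twist":0,"fingers":1}]'

```text
clock: 10.05
eef_pos: [373.8, 179.8, 142.5]
tool_rot: [3.141, 0.0, 1.535]
force: [0.5, 0.2, 0.1]
width: 85.5
gripper_force: 0.0
```

```bash
python3 - <<'E'
from h import *
s=st(); im=grab('wrist','w4')
p=proj(im,[[372.5,194,90],[361.5,239,62]]); print(p.round(0).tolist())
g=cv2.GaussianBlur(im['color'],(3,3),0); u,v=p[0].round().astype(int)
m=np.zeros((402,642),np.uint8)
_,_,mm,r=cv2.floodFill(g.copy(),m,(int(u),int(v)),0,(22,)*3,(22,)*3,4|(255<<8)|cv2.FLOODFILL_MASK_ONLY|cv2.FLOODFILL_FIXED_RANGE)
k=cv2.morphologyEx(mm[1:-1,1:-1],cv2.MORPH_OPEN,np.ones((7,7))); print(r,k.sum()/255)
W=np.array([plane(im,*q,90)[:2] for q in cv2.findNonZero(k)[:,0]],np.float32); print(cv2.minAreaRect(W))
o=im['color'].copy(); o[k>0,2]=255; cv2.imwrite('pics/w4b.png',o)
E
```

```text
{'clock': 10.05, 'qpos': [-0.993, 0.585, 0.701, 2.256, -0.756, 0.545, 0.262], 'eef_pos': [373.82, 179.847, 142.54], 'tool_rot': [3.141, 0.0, 1.535], 'force': [0.474, 0.21, 0.145], 'width': 85.458, 'gripper_force': 0.0}
[[320.0, 202.0], [302.0, 128.0]]
(96, 0, 465, 298) 52752.0
((358.44610595703125, 184.27780151367188), (278.3968811035156, 178.9440155029297), 30.45657730102539)
```

View pics/w4b.png

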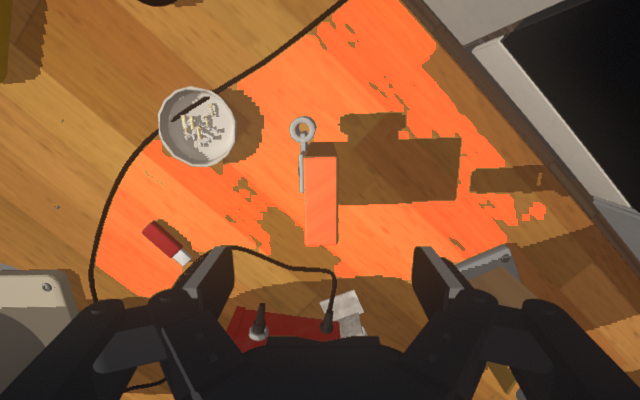

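The strip stands midway between the open fingers (top face (305–337,157–244)), aligned with the tool. Descend and grip.

carry_out --moves '[{"tx":0,"ty":-0.002,"tz":0.11,"twist":0,"fingers":1},{"tx":0,"ty":0,"tz":0.11,"twist":0,"fingers":1},{"tx":0,"ty":0,"tz":0.055,"twist":0,"fingers":1},{"tx":0,"ty":0,"tz":0,"twist":0,"fingers":1},{"tx":0,"ty":0,"tz":0,"twist":0,"fingers":0},{"tx":0,"ty":0,"tz":0,"twist":0,"fingers":0},{"tx":0,"ty":0,"tz":0,"twist":0,"fingers":0},{"tx":0,"ty":0,"tz":0,"twist":0,"fingers":0},{"tx":0,"ty":0,"tz":0,"twist":0,"fingers":0}]'

```text
clock: 11.22
eef_pos: [373.1, 180.9, 60.1]
tool_rot: [3.141, -0.001, 1.536]
force: [-0.2, 0.5, 6.5]
width: 21.2
gripper_force: 58.6
```

carry_out --moves '[{"tx":0,"ty":0,"tz":-0.05,"twist":0,"fingers":0},{"tx":0,"ty":0,"tz":-0.1,"twist":0,"fingers":0},{"tx":0,"ty":0,"tz":-0.12,"twist":0,"fingers":0},{"tx":0,"ty":0,"tz":-0.12,"twist":0,"fingers":0},{"tx":0,"ty":0,"tz":-0.11,"twist":0,"fingers":0},{"tx":0,"ty":0,"tz":0,"twist":0,"fingers":0},{"tx":0,"ty":0,"tz":0,"twist":0,"fingers":0}]'

```text
clock: 12.1
eef_pos: [372.0, 180.8, 208.9]
tool_rot: [-3.14, 0.0, 1.536]
force: [0.6, -0.4, -2.1]
width: 21.0
gripper_force: 59.1
```

```bash
python3 - <<'E'
from h import *
s=st(); im=grab('wrist','w5'); g=cv2.cvtColor(im['color'],cv2.COLOR_BGR2GRAY)
p=np.array(s['eef_pos']); y=s['tool_rot'][2]; X=np.array([np.cos(y),np.sin(y),0]);Y=np.array([np.sin(y),-np.cos(y),0])
pr=proj(im,p+58*X-12.5*Y+[0,0,2])[0]; print('predicted ring',pr)   # ring top: strip z 62 = TCP+2
x0,y0=(pr-40).round().astype(int); c=g[max(0,y0):y0+80,x0:x0+80]; y0=max(0,y0)
C=cv2.HoughCircles(cv2.resize(c,None,fx=4,fy=4,interpolation=2),cv2.HOUGH_GRADIENT,1,20,param1=100,param2=25,minRadius=25,maxRadius=120)
for x,yy,r in ([] if C is None else C[0][:6]):
    u,v=x0+(x+.5)/4-.5,y0+(yy+.5)/4-.5; w=plane(im,u,v,p[2]+2); print('circ',round(u,1),round(v,1),'r px',round(r/4,1),'r mm',r/4*(im['world_from_camera'][2][3]-p[2]-2)/K(im)[0][0,0],'tool xy',(w-p)@X,(w-p)@Y)
cv2.imwrite('pics/w5b.png',cv2.resize(im['color'][30:330,180:480],None,fx=2,fy=2,interpolation=2))
E
```

```text
{'clock': 12.1, 'qpos': [-1.14, 0.488, 0.888, 2.191, -0.586, 0.718, 0.116], 'eef_pos': [372.025, 180.786, 208.922], 'tool_rot': [-3.14, 0.0, 1.536], 'force': [0.633, -0.352, -2.058], 'width': 20.984, 'gripper_force': 59.112}
predicted ring [294.59834469 141.13346371]
circ 292.0 143.5 r px 19.9 r mm 8.599229993169724 tool xy 56.996905233717506 -13.638582060733187
circ 297.8 137.2 r px 16.6 r mm 7.194833108067388 tool xy 59.63764964274784 -11.11630196371387
circ 297.2 142.5 r px 16.5 r mm 7.130014955134941 tool xy 57.42006979789966 -11.378487798836675
circ 287.5 141.2 r px 6.7 r mm 2.8952181114825257 tool xy 57.95323962356862 -15.538996114799561
```

View pics/w5b.png

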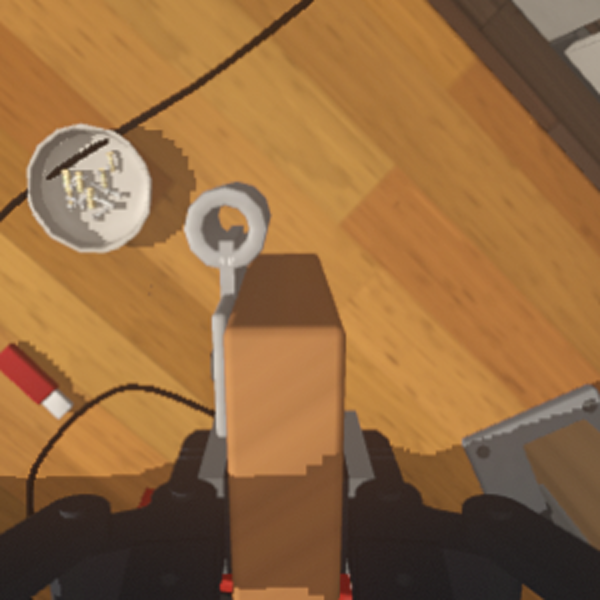

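Strip gripped level and square; ring centre at crop (225,228) → about (57,-13) in tool axes, as expected. Carry over.

```bash
python3 - <<'E'
from h import *
rows([(562,-53,209,113.9)],step=38)
E
```

```text
{'tx': np.float64(-0.0945), 'ty': np.float64(0.0825), 'tz': np.float64(-0.0001), 'twist': np.float64(-0.018)}
{'tx': np.float64(-0.099), 'ty': np.float64(0.0771), 'tz': np.float64(-0.0001), 'twist': np.float64(-0.018)}
{'tx': np.float64(-0.1032), 'ty': np.float64(0.0714), 'tz': np.float64(-0.0001), 'twist': np.float64(-0.018)}
{'tx': np.float64(-0.1071), 'ty': np.float64(0.0654), 'tz': np.float64(-0.0001), 'twist': np.float64(-0.018)}
{'tx': np.float64(-0.1106), 'ty': np.float64(0.0593), 'tz': np.float64(-0.0001), 'twist': np.float64(-0.018)}
{'tx': np.float64(-0.1138), 'ty': np.float64(0.0529), 'tz': np.float64(-0.0001), 'twist': np.float64(-0.018)}
{'tx': np.float64(-0.1166), 'ty': np.float64(0.0464), 'tz': np.float64(-0.0001), 'twist': np.float64(-0.018)}
{'tx': np.float64(-0.119), 'ty': np.float64(0.0398), 'tz': np.float64(-0.0001), 'twist': np.float64(-0.018)}
-- (562, -53, 209, 113.9)
```

carry_out --moves '[{"tx":-0.095,"ty":0.083,"tz":0,"twist":-0.018,"fingers":0},{"tx":-0.099,"ty":0.077,"tz":0,"twist":-0.018,"fingers":0},{"tx":-0.103,"ty":0.071,"tz":0,"twist":-0.018,"fingers":0},{"tx":-0.107,"ty":0.065,"tz":0,"twist":-0.018,"fingers":0},{"tx":-0.111,"ty":0.059,"tz":0,"twist":-0.018,"fingers":0},{"tx":-0.114,"ty":0.053,"tz":0,"twist":-0.018,"fingers":0},{"tx":-0.117,"ty":0.046,"tz":0,"twist":-0.018,"fingers":0},{"tx":-0.119,"ty":0.04,"tz":0,"twist":-0.018,"fingers":0},{"tx":0,"ty":0,"tz":0,"twist":0,"fingers":0},{"tx":0,"ty":0,"tz":0,"twist":0,"fingers":0}]'

```text
clock: 13.4
eef_pos: [561.5, -53.0, 208.0]
tool_rot: [-3.139, -0.002, 1.987]
force: [-0.9, 0.9, -2.4]
width: 21.4
gripper_force: 59.1
```

```bash
cat > ring.py <<'E'
from h import *
def rings(im,u,v,r,w,k=4):
    g=cv2.cvtColor(im['color'],cv2.COLOR_BGR2GRAY); x0,y0=max(0,int(u-w)),max(0,int(v-w))
    C=cv2.HoughCircles(cv2.resize(g[y0:int(v+w),x0:int(u+w)],None,fx=k,fy=k,interpolation=2),cv2.HOUGH_GRADIENT,1,k*2,param1=100,param2=18,minRadius=int(r*.85*k),maxRadius=int(r*1.15*k))
    return [] if C is None else [(x0+(x+.5)/k-.5,y0+(y+.5)/k-.5,q/k) for x,y,q in C[0][:4]]
s=st(); im=grab('wrist','w%d'%(1000*s['clock'])); f=K(im)[0][0,0]; cz=im['world_from_camera'][2][3]
p=np.array(s['eef_pos']); y=s['tool_rot'][2]; X=np.array([np.cos(y),np.sin(y),0]);Y=np.array([np.sin(y),-np.cos(y),0])
for n,P in(('fixed',np.array([532.2,26.8,109.5])),('loose',p+56.9*X-13.4*Y+[0,0,2])):
    for hole in(9,5):
        u,v=proj(im,P)[0]
        for c in rings(im,u,v,hole*f/(cz-P[2]),22*f/(cz-P[2])): w=plane(im,c[0],c[1],P[2]); print(n,hole,np.round(c,1),w.round(1),'tool',((w-p)@X).round(1),((w-p)@Y).round(1))
E
python3 ring.py
```

```text
{'clock': 13.4, 'qpos': [-0.363, 0.631, 0.652, 1.808, -0.486, 0.873, 0.934], 'eef_pos': [561.521, -52.986, 208.043], 'tool_rot': [-3.139, -0.002, 1.987], 'force': [-0.853, 0.926, -2.42], 'width': 21.416, 'gripper_force': 59.097}
```

```bash
python3 - <<'E'
from h import *
im=load('w13400'); im3=load('w3'); im5=load('w5')
import glob
s=ctrl.read_state(); p=np.array(s['eef_pos']); y=s['tool_rot'][2]; X=np.array([np.cos(y),np.sin(y),0]);Y=np.array([np.sin(y),-np.cos(y),0])
f=K(im)[0][0,0]
def match(src,c,half,dst,z,zs,pred):
    a=src['color'][int(c[1])-half:int(c[1])+half+1,int(c[0])-half:int(c[0])+half+1]
    u,v=np.round(pred).astype(int); w=half+25; y0=max(0,v-w);x0=max(0,u-w)
    D=dst['color'][y0:v+w,x0:u+w]; k=4
    r=cv2.matchTemplate(cv2.resize(D,None,fx=k,fy=k,interpolation=2),cv2.resize(a,None,fx=k,fy=k,interpolation=2),cv2.TM_CCOEFF_NORMED); _,mx,_,l=cv2.minMaxLoc(r)
    q=np.array(l)/k+[x0,y0]+half+(np.array(c)-np.trunc(c)); return q,mx
for n,src,c,half,P in(('fixed',im3,(331.2,101.2),13,np.array([532.2,26.8,109.5])),('loose',im5,(292.4,143.9),22,p+56.9*X-13.4*Y+[0,0,2])):
    pr=proj(im,P)[0]; q,mx=match(src,c,half,im,P[2],0,pr); w=plane(im,*q,P[2]); print(n,'pred',pr.round(1),'found',q.round(1),round(mx,2),w.round(1),'tool',((w-p)@X).round(1),((w-p)@Y).round(1))
g=cv2.cvtColor(im3['color'],cv2.COLOR_BGR2GRAY)
# refine fixed ring centre in w3: circles with low threshold
for I,c,R0 in((im3,(331.2,101.2),9*f/231),(im5,(292.4,143.9),9*f/131)):
  g=cv2.cvtColor(I['color'],cv2.COLOR_BGR2GRAY); h=int(R0*1.6); x0,y0=int(c[0])-h,int(c[1])-h
  C=cv2.HoughCircles(cv2.resize(g[y0:y0+2*h,x0:x0+2*h],None,fx=6,fy=6,interpolation=2),cv2.HOUGH_GRADIENT,1,6,param1=60,param2=10,minRadius=int(R0*5),maxRadius=int(R0*6.8))
  print(R0,[] if C is None else [(round(x0+a/6,1),round(y0+b/6,1),round(r/6,1)) for a,b,r in C[0][:4]])
E
```

```text
fixed pred [330.8  90.6] found [330.2  91.7] 0.87 [532.1  25.9 109.5] tool 83.6 4.8
loose pred [292.5 143.1] found [293.2 143.9] 0.77 [526.7  -6.1 210.3] tool 56.6 -13.1
11.796310335236242 [(np.float32(332.1), np.float32(100.1), np.float32(11.6)), (np.float32(330.9), np.float32(100.2), np.float32(10.2))]
20.8011273850349 [(np.float32(292.4), np.float32(144.6), np.float32(20.2)), (np.float32(294.9), np.float32(143.1), np.float32(22.5)), (np.float32(292.4), np.float32(143.6), np.float32(19.9)), (np.float32(291.4), np.float32(144.4), np.float32(20.7))]
```

carry_out --moves '[{"tx":0,"ty":0,"tz":0.11,"twist":0,"fingers":0},{"tx":0,"ty":0,"tz":0.11,"twist":0,"fingers":0},{"tx":0,"ty":0,"tz":0.11,"twist":0,"fingers":0},{"tx":0,"ty":0,"tz":0.08,"twist":0,"fingers":0},{"tx":0,"ty":0,"tz":0,"twist":0,"fingers":0},{"tx":0,"ty":0,"tz":0,"twist":0,"fingers":0}]'

```text
clock: 14.2
eef_pos: [563.1, -53.0, 87.3]
tool_rot: [3.141, 0.0, 1.989]
force: [-0.1, 0.4, -2.1]
width: 21.5
gripper_force: 59.1
```

```bash
python3 - <<'E'
from h import *
s=st(); im=grab('wrist','w7'); im3=load('w3'); im5=load('w5'); T=im['world_from_camera']; cz=T[2][3]; f=K(im)[0][0,0]
p=np.array(s['eef_pos']); y=s['tool_rot'][2]; X=np.array([np.cos(y),np.sin(y),0]);Y=np.array([np.sin(y),-np.cos(y),0])
for n,src,c,half,P,sc in(('fixed',im3,(331.5,100.8),11,np.array([532.2,26.5,109.5]),231/(cz-109.5)),('loose',im5,(292.4,144.0),20,p+56.7*X-13.3*Y+[0,0,2],1)):
    a=src['color'][int(c[1])-half:int(c[1])+half+1,int(c[0])-half:int(c[0])+half+1]; k=3
    pr=proj(im,P)[0]; h=int(half*sc)+25; x0,y0=np.maximum(0,np.round(pr-h).astype(int)); D=im['color'][y0:y0+2*h,x0:x0+2*h]
    A=cv2.resize(a,None,fx=k*sc,fy=k*sc,interpolation=2); r=cv2.matchTemplate(cv2.resize(D,None,fx=k,fy=k,interpolation=2),A,cv2.TM_CCOEFF_NORMED); _,mx,_,l=cv2.minMaxLoc(r)
    q=(np.array(l)+(half+.5+np.array(c)-np.trunc(c))*k*sc)/k+[x0,y0]-.5; w=plane(im,*q,P[2]); print(n,'pred',pr.round(1),'found',q.round(1),round(mx,2),w.round(1),'tool',((w-p)@X).round(1),((w-p)@Y).round(1))
E
```

```text
{'clock': 14.2, 'qpos': [-0.273, 0.788, 0.509, 1.893, -0.632, 0.625, 1.056], 'eef_pos': [563.098, -52.989, 87.312], 'tool_rot': [3.141, 0.0, 1.989], 'force': [-0.061, 0.448, -2.086], 'width': 21.45, 'gripper_force': 59.067}
fixed pred [335.3  67. ] found [334.6  66.5] 0.61 [531.9  26.5 109.5] tool 85.3 3.7
loose pred [292.2 144.6] found [293.1 143.7] 0.88 [528.1  -6.   89.3] tool 57.1 -12.9
```

carry_out --moves '[{"tx":0.01,"ty":0.028,"tz":0.007,"twist":0,"fingers":0},{"tx":0.01,"ty":0.028,"tz":0,"twist":0,"fingers":0},{"tx":0,"ty":0,"tz":0,"twist":0,"fingers":0},{"tx":0,"ty":0,"tz":0,"twist":0,"fingers":0}]'

```text
clock: 14.75
eef_pos: [575.7, -41.2, 84.5]
tool_rot: [-3.141, 0.0, 1.988]
force: [0.1, -0.6, -1.7]
width: 21.4
gripper_force: 59.1
```

```bash
python3 - <<'E'
from h import *
s=st(); p=np.array(s['eef_pos']); y=s['tool_rot'][2]; X=np.array([np.cos(y),np.sin(y),0]);Y=np.array([np.sin(y),-np.cos(y),0])
for kn in((56.9,-12.9),(58,-12.5)):
  d=np.array([532.1,26.5,0])-(p+kn[0]*X+kn[1]*Y); print('to go tool x,y',d@X,d@Y)
E
```

```text
{'clock': 14.75, 'qpos': [-0.294, 0.806, 0.514, 1.862, -0.633, 0.643, 1.028], 'eef_pos': [575.652, -41.155, 84.516], 'tool_rot': [-3.141, 0.0, 1.988], 'force': [0.111, -0.588, -1.69], 'width': 21.387, 'gripper_force': 59.07}
to go tool x,y 22.601912904439875 0.5126632222671056
to go tool x,y 21.501912904439894 0.11266322226705847
```

carry_out --moves '[{"tx":0.02,"ty":0.001,"tz":-0.002,"twist":0,"fingers":0},{"tx":0.02,"ty":0,"tz":0,"twist":0,"fingers":0},{"tx":0.01,"ty":0,"tz":0,"twist":0,"fingers":0},{"tx":0,"ty":0,"tz":0,"twist":0,"fingers":0},{"tx":0,"ty":0,"tz":0,"twist":0,"fingers":0}]'

```text
clock: 15.38
eef_pos: [570.0, -27.5, 85.1]
tool_rot: [3.142, 0.0, 1.988]
force: [0.3, 0.5, -0.3]
width: 21.3
gripper_force: 59.1
```

```bash
cat > go.py <<'E'
from h import *
s=st(); p=np.array(s['eef_pos']); y=s['tool_rot'][2]; X=np.array([np.cos(y),np.sin(y),0]);Y=np.array([np.sin(y),-np.cos(y),0])
for kn in((56.9,-12.9),(58,-12.5)):
  d=np.array([532.1,26.5,0])-(p+kn[0]*X+kn[1]*Y); print('to go tool x,y',d@X,d@Y)
F=np.array(s['force']); print('F tool',F@X,F@Y)
E
python3 go.py
```

```text
{'clock': 15.375, 'qpos': [-0.319, 0.798, 0.515, 1.88, -0.638, 0.633, 1.012], 'eef_pos': [570.022, -27.478, 85.139], 'tool_rot': [3.142, 0.0, 1.988], 'force': [0.266, 0.532, -0.334], 'width': 21.269, 'gripper_force': 59.07}
to go tool x,y 7.812200983671776 0.09509167528443094
to go tool x,y 6.71220098367183 -0.3049083247156895
F tool 0.3786928311877166 0.4581891657676838
```

carry_out --moves '[{"tx":0.006,"ty":0,"tz":0,"twist":0,"fingers":0},{"tx":0.006,"ty":0,"tz":0,"twist":0,"fingers":0},{"tx":0.005,"ty":0,"tz":0,"twist":0,"fingers":0},{"tx":0,"ty":0,"tz":0,"twist":0,"fingers":0},{"tx":0,"ty":0,"tz":0,"twist":0,"fingers":0}]'

```text
clock: 16.0
eef_pos: [567.9, -22.7, 85.1]
tool_rot: [3.142, 0.0, 1.988]
force: [-0.7, 0.7, -2.7]
width: 21.6
gripper_force: 59.1
```

```bash
python3 go.py
```

```text
{'clock': 16.0, 'qpos': [-0.328, 0.796, 0.514, 1.886, -0.64, 0.629, 1.007], 'eef_pos': [567.906, -22.679, 85.122], 'tool_rot': [3.142, 0.0, 1.988], 'force': [-0.693, 0.676, -2.688], 'width': 21.596, 'gripper_force': 59.07}
to go tool x,y 2.5701061294419976 0.09397003473251796
to go tool x,y 1.4701061294420412 -0.30602996526758125
F tool 0.8991834663996683 -0.3597624115195145
```

carry_out --moves '[{"tx":0.003,"ty":0,"tz":0,"twist":0,"fingers":0},{"tx":0,"ty":0,"tz":0,"twist":0,"fingers":0}]'

```text
clock: 16.25
eef_pos: [567.5, -21.7, 85.1]
tool_rot: [-3.142, -0.0, 1.988]
force: [0.1, 0.1, -1.8]
width: 21.1
gripper_force: 59.1
```

carry_out --moves '[{"tx":0.003,"ty":0,"tz":0,"twist":0,"fingers":0},{"tx":0,"ty":0,"tz":0,"twist":0,"fingers":0}]'

```text
clock: 16.5
eef_pos: [567.1, -20.9, 85.1]
tool_rot: [-3.142, -0.0, 1.988]
force: [-0.2, 0.5, -2.8]
width: 21.6
gripper_force: 59.1
```

```bash
python3 go.py
```

```text
{'clock': 16.5, 'qpos': [-0.331, 0.795, 0.514, 1.888, -0.641, 0.628, 1.005], 'eef_pos': [567.067, -20.863, 85.082], 'tool_rot': [-3.142, -0.0, 1.988], 'force': [-0.154, 0.524, -2.766], 'width': 21.63, 'gripper_force': 59.07}
to go tool x,y 0.5710444311739188 0.1345531966416785
to go tool x,y -0.5289555688261127 -0.26544680335824694
F tool 0.541815199165987 0.071320965992047
```

carry_out --moves '[{"tx":0.003,"ty":0,"tz":0,"twist":0,"fingers":0},{"tx":0,"ty":0,"tz":0,"twist":0,"fingers":0}]'

```text
clock: 16.75
eef_pos: [566.7, -20.1, 85.1]
tool_rot: [-3.142, -0.0, 1.988]
force: [0.4, -0.3, -2.2]
width: 21.2
gripper_force: 59.1
```

carry_out --moves '[{"tx":0.002,"ty":0,"tz":0,"twist":0,"fingers":0},{"tx":0,"ty":0,"tz":0,"twist":0,"fingers":0}]'

```text
clock: 17.0
eef_pos: [566.5, -19.6, 85.1]
tool_rot: [-3.142, -0.0, 1.988]
force: [0.6, -0.8, -1.8]
width: 21.2
gripper_force: 59.1
```

```bash
python3 go.py
```

```text
{'clock': 17.0, 'qpos': [-0.334, 0.795, 0.514, 1.89, -0.641, 0.627, 1.004], 'eef_pos': [566.5, -19.553, 85.094], 'tool_rot': [-3.142, -0.0, 1.988], 'force': [0.582, -0.843, -1.772], 'width': 21.22, 'gripper_force': 59.07}
to go tool x,y -0.8578185103963006 0.11499037753942243
to go tool x,y -1.9578185103963317 -0.28500962246051426
F tool -1.0067537257001304 0.19064292422926662
```

carry_out --moves '[{"tx":0.002,"ty":0,"tz":0,"twist":0,"fingers":0},{"tx":0,"ty":0,"tz":0,"twist":0,"fingers":0}]'

```text
clock: 17.25
eef_pos: [566.4, -19.2, 85.1]
tool_rot: [3.141, 0.0, 1.988]
force: [0.5, -0.2, -2.1]
width: 21.7
gripper_force: 59.1
```

```bash
python3 go.py
```

```text
{'clock': 17.25, 'qpos': [-0.335, 0.795, 0.514, 1.891, -0.642, 0.626, 1.003], 'eef_pos': [566.418, -19.17, 85.115], 'tool_rot': [3.141, 0.0, 1.988], 'force': [0.53, -0.188, -2.087], 'width': 21.742, 'gripper_force': 59.06}
to go tool x,y -1.2412965518072578 0.029097723915078533
to go tool x,y -2.3412965518072237 -0.370902276085022
F tool -0.3868046888715995 0.4088179962772474
```

carry_out --moves '[{"tx":0.002,"ty":0,"tz":0,"twist":0,"fingers":0},{"tx":0,"ty":0,"tz":0,"twist":0,"fingers":0}]'

```text
clock: 17.5
eef_pos: [566.5, -18.9, 85.2]
tool_rot: [3.141, 0.001, 1.988]
force: [1.1, -1.2, -1.9]
width: 21.4
gripper_force: 59.1
```

carry_out --moves '[{"tx":0.002,"ty":0,"tz":0,"twist":0,"fingers":0},{"tx":0,"ty":0,"tz":0,"twist":0,"fingers":0}]'

```text
clock: 17.75
eef_pos: [566.5, -18.6, 85.3]
tool_rot: [3.141, 0.002, 1.988]
force: [3.0, -2.9, -2.0]
width: 21.4
gripper_force: 59.0
```

```bash
python3 go.py
```

```text
{'clock': 17.75, 'qpos': [-0.337, 0.794, 0.515, 1.892, -0.642, 0.624, 1.002], 'eef_pos': [566.537, -18.613, 85.333], 'tool_rot': [3.141, 0.002, 1.988], 'force': [2.985, -2.855, -1.994], 'width': 21.392, 'gripper_force': 59.031}
to go tool x,y -1.7068634105661304 -0.32094391980713605
to go tool x,y -2.806863410566144 -0.7209439198071158
F tool -3.8191463389483338 1.5736962322007608
```

carry_out --moves '[{"tx":0,"ty":0.003,"tz":0,"twist":0,"fingers":0},{"tx":0,"ty":0,"tz":0,"twist":0,"fingers":0}]'

```text
clock: 18.0
eef_pos: [566.8, -18.0, 85.2]
tool_rot: [3.141, 0.001, 1.988]
force: [1.8, -2.6, -0.6]
width: 21.0
gripper_force: 59.2
```

```bash
python3 go.py
```

```text
{'clock': 18.0, 'qpos': [-0.338, 0.795, 0.515, 1.89, -0.642, 0.627, 1.001], 'eef_pos': [566.837, -17.989, 85.216], 'tool_rot': [3.141, 0.001, 1.988], 'force': [1.766, -2.631, -0.556], 'width': 21.008, 'gripper_force': 59.184}
to go tool x,y -2.152767398157617 -0.8371380342161368
to go tool x,y -3.2527673981576184 -1.2371380342161316
F tool -3.1206427119477107 0.5489782803434703
```

carry_out --moves '[{"tx":0.002,"ty":0.003,"tz":0,"twist":0,"fingers":0},{"tx":0,"ty":0,"tz":0,"twist":0,"fingers":0}]'

```text
clock: 18.25
eef_pos: [566.9, -17.9, 85.2]
tool_rot: [-3.141, 0.001, 1.988]
force: [0.6, -4.9, 0.0]
width: 21.2
gripper_force: 59.4
```

```bash
python3 go.py
```

```text
{'clock': 18.25, 'qpos': [-0.339, 0.795, 0.516, 1.889, -0.641, 0.628, 0.999], 'eef_pos': [566.893, -17.914, 85.214], 'tool_rot': [-3.141, 0.001, 1.988], 'force': [0.564, -4.866, 0.036], 'width': 21.158, 'gripper_force': 59.388}
to go tool x,y -2.201725477472691 -0.9306440503323198
to go tool x,y -3.301725477472634 -1.3306440503324564
F tool -4.677841579621873 -1.454935890944336
```

carry_out --moves '[{"tx":-0.004,"ty":-0.002,"tz":0,"twist":0,"fingers":0},{"tx":0,"ty":0,"tz":0,"twist":0,"fingers":0},{"tx":0,"ty":0,"tz":0,"twist":0,"fingers":0},{"tx":0,"ty":0,"tz":0,"twist":0,"fingers":0}]'

```text
clock: 18.75
eef_pos: [566.9, -18.0, 85.1]
tool_rot: [-3.141, -0.0, 1.988]
force: [1.1, -3.3, 0.7]
width: 21.3
gripper_force: 59.4
```

```bash
python3 go.py; python3 - <<'E'
from h import *
s=ctrl.read_state(); im=grab('wrist','w8'); im5=load('w5'); c=(292.4,144.0); half=20; k=3
a=im5['color'][124:165,272:313]; D=im['color'][100:190,250:340]
r=cv2.matchTemplate(cv2.resize(D,None,fx=k,fy=k,interpolation=2),cv2.resize(a,None,fx=k,fy=k,interpolation=2),cv2.TM_CCOEFF_NORMED); print(cv2.minMaxLoc(r))
E
```

```text
{'clock': 18.75, 'qpos': [-0.337, 0.795, 0.515, 1.889, -0.641, 0.628, 1.001], 'eef_pos': [566.906, -17.979, 85.082], 'tool_rot': [-3.141, -0.0, 1.988], 'force': [1.136, -3.277, 0.699], 'width': 21.306, 'gripper_force': 59.409}
to go tool x,y -2.1310468270244276 -0.8888757636746086
to go tool x,y -3.2310468270244583 -1.2888757636745432
F tool -3.456294573045278 -0.2904139272704996
(-0.20554308593273163, 0.3439723253250122, (45, 36), (45, 114))
```

carry_out --moves '[{"tx":-0.003,"ty":0,"tz":0,"twist":0,"fingers":0},{"tx":0,"ty":0,"tz":0,"twist":0,"fingers":0},{"tx":0,"ty":0,"tz":0,"twist":0,"fingers":0},{"tx":0,"ty":0,"tz":0,"twist":0,"fingers":0}]'

```text
clock: 19.3
eef_pos: [567.2, -18.2, 84.9]
tool_rot: [-3.141, -0.001, 1.988]
force: [0.1, -0.1, -2.2]
width: 21.4
gripper_force: 59.1
```

```bash
python3 go.py
```

```text
{'clock': 19.3, 'qpos': [-0.336, 0.796, 0.514, 1.888, -0.642, 0.629, 1.002], 'eef_pos': [567.24, -18.172, 84.875], 'tool_rot': [-3.141, -0.001, 1.988], 'force': [0.093, -0.081, -2.203], 'width': 21.352, 'gripper_force': 59.133}
to go tool x,y -1.8166306915301316 -1.1076430359030502
to go tool x,y -2.916630691530137 -1.5076430359030482
F tool -0.11215083905221813 0.05223556411620263
```

```bash
python3 -c "
from h import *
print(job.finish_job())"
```

```text
the job is handed in; nothing more can be done
None
```

The job is handed in, with no verdict returned. The white, yellow and green keys were pressed in turn. The strip is still gripped, its knuckle seated in the V rest and then backed off about 0.5 mm until contact force read near zero. Final alignment is inferred from that touch and the force readings, since the upper knuckle hides it from the camera.

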